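# Clear the craft table: paints to their drip dishes, stamp to its ink tray

### The job

The book-cover painting class is over: stand the purple paint jar, the blue squeeze bottle and the yellow squeeze bottle each upright in the drip dish of its own colour, and lay the wooden stamp, red rubber down, flat in the red ink tray. Set each one down inside the rim rather than dropping it, knock nothing over, and leave the green water cup and the white roll of tape where they are.

Things in the scene. Friction and masses are not known exactly. Their poses are not given: they have to be found in the camera images.
- jar: Purple paint jar with a white lid that has a purple spot on top, standing loose: body 40 mm across and 42 mm tall, lid 42 mm across, 58 mm tall in all; about 80 g. Origin: centre of the underside; z up.
- blue_bottle: Blue squeeze bottle, standing loose: straight round body 38 mm across and 56 mm tall, then a cone and a pointed nozzle of the same colour, 88 mm tall in all; about 90 g. Origin: centre of the underside; z up.
- yellow_bottle: Yellow squeeze bottle, standing loose: straight round body 38 mm across and 56 mm tall, then a cone and a pointed nozzle of the same colour, 88 mm tall in all; about 90 g. Origin: centre of the underside; z up.
- stamp: Wooden hand stamp with a red rubber sole, standing loose, sole down: base 64 mm long (its x) by 34 mm wide (its y) and 20 mm high, on its middle a red-painted grip 30 mm (x) by 22 mm (y) that reaches up to 60 mm; about 70 g. Origin: centre of the underside; z up.
- purple_dish: Purple round drip dish, fixed to the table: 72 mm across outside, 64 mm inside, floor 3 mm thick, rim 11 mm high. Origin: centre of the underside; z up.
- blue_dish: Blue round drip dish, fixed to the table: 72 mm across outside, 64 mm inside, floor 3 mm thick, rim 11 mm high. Origin: centre of the underside; z up.
- yellow_dish: Yellow round drip dish, fixed to the table: 72 mm across outside, 64 mm inside, floor 3 mm thick, rim 11 mm high. Origin: centre of the underside; z up.
- red_tray: Red rectangular ink tray, fixed to the table: 92 mm (its x) by 62 mm (its y) outside, 84 by 54 mm inside, floor 4 mm thick, rim 11 mm high; the stamp lies in it with its long side along the tray's, either way round. Origin: centre of the underside; z up.
- cup: Empty green water cup, loose, 66 mm across the rim, 80 mm tall; not to be disturbed. Origin: centre of the underside; z up.
- tape: White roll of tape lying flat, loose, 76 mm across, hole 50 mm, 24 mm high; not to be disturbed. Origin: centre of the underside; z up.
There are look-alikes about, which are no part of the job. Several things look just like the blue_dish: the one meant starts farthest to the robot's right.

How it is judged:
At the end, for the whole second after the job is handed in: Jar and bottles stand upright (within 0.08 rad) on the floors of the dishes of their own colours and the stamp lies flat on the floor of the red tray, each centred within 15 mm and not on the rim; all are released and at rest; cup and tape are upright and within 20 mm of where they were (horizontal distance between jar and purple_dish below 0.015 m and z of jar in the frame of purple_dish below 0.006 m and angle between each of jar, blue_bottle, yellow_bottle, stamp's own z axis and vertical below 0.08 rad and linear speed of each of jar, blue_bottle, yellow_bottle, stamp below 0.02 m/s and angular speed of each of jar, blue_bottle, yellow_bottle, stamp below 0.2 rad/s and horizontal distance between blue_bottle and blue_dish below 0.015 m and z of blue_bottle in the frame of blue_dish below 0.006 m and horizontal distance between yellow_bottle and yellow_dish below 0.015 m and z of yellow_bottle in the frame of yellow_dish below 0.006 m and horizontal distance between stamp and red_tray below 0.015 m and z of stamp in the frame of red_tray below 0.008 m and distance of each of cup, tape from where it was at the start of the episode below 0.02 m and angle between each of cup, tape's own z axis and vertical below 0.1 rad); the robot touches nothing.
It fails at once if the cup is shifted by more than 20 mm or tipped (distance of cup from where it was at the start of the episode above 0.02 m or angle between cup's own z axis and vertical above 0.35 rad).
It fails at once if the tape is shifted by more than 20 mm or tipped (distance of tape from where it was at the start of the episode above 0.02 m or angle between tape's own z axis and vertical above 0.35 rad).
It fails at once if the jar, a bottle or the stamp is knocked over (tilted by more than 0.8 rad) (angle between any of jar, blue_bottle, yellow_bottle, stamp's own z axis and vertical above 0.8 rad).
It fails at once if the jar, a bottle or the stamp is dropped or thrown (faster than 0.7 m/s with no finger on it) ((linear speed of jar above 0.7 m/s and contact force between jar and the fingers below 0.01 N) or (linear speed of blue_bottle above 0.7 m/s and contact force between blue_bottle and the fingers below 0.01 N) or (linear speed of yellow_bottle above 0.7 m/s and contact force between yellow_bottle and the fingers below 0.01 N) or (linear speed of stamp above 0.7 m/s and contact force between stamp and the fingers below 0.01 N)).
It also fails if it takes over 109 s, if anything falls off the work surface, if the arm or the gripper's body presses on something with over 40 N, if the wrist force passes 120 N, or if a joint passes its speed limit or range.

### The arm

A 7-joint arm with a two-finger parallel gripper is mounted at the origin on the work surface. World frame = base frame: x ahead of the robot, y to its left, z up, the work surface at z = 0. Lengths are in m, angles in rad, forces in N, time in s.
With the tool pointing down it reaches from about 0.425 to 1.025 m from the base axis. Payload 9.4 kg.
Tool frame: the origin (TCP) lies midway between the tips of the shut fingers; the grasp point (between the pads) lies 19 mm behind it; z points along the fingers, y is the line along which they close (so a half turn about z gives the same grasp; the last joint's range is limited). The gripper opens to 85 mm and grips with 20 to 120 N. Pads are 22 mm wide; open, the fingers measure 114 mm over their backs; the gripper's body (76 mm by 85 mm) begins 54 mm behind the grasp point. The pads swing forward as they close: fully open they stand 13 mm farther back than shut.
Start: joints at [-1.393, 0.599, -0.003, 1.599, 0.002, 0.943, -0.08], TCP at [0.183, 0.702, 0.231] pointing down, gripper open.
Joint ranges: [-2.57, 2.57], [-0.35, 1.97], [-1.29, 1.29], [0.11, 2.56], [-1.05, 4.19], [0.11, 1.86], [-2.63, 2.63]. Speed limits (rad/s): [2.22, 2.22, 3.01, 3.01, 3.14, 3.14, 3.14].

### API

Orientations are given as a unit quaternion [w, x, y, z].
In Python, from plant import ctrl gives the robot as it stands. The module is installed in compiled form; this text tells all that it offers.
- The arm moves only by the tool servo_tool, never from a script. Its argument "rows" is a list that holds one entry, the list of rows, each a list of 4 numbers: the shift along the tool's x, y, z in m, then the turn about the tool's z in rad. In form: [[[x, y, z, roll], ...]]. A call has 1 to 20 rows; each row shifts and turns the commanded pose from where the row before left it, along the tool's axes as they then stand; what a row does not reach is not made up. A row lasts 1/12 s, in which the tool goes at most 41.7 mm and 7.16 degrees, less where a joint would pass 70% of its speed; a pose out of reach is approached as far as the arm can. A call is refused whole if a number of a shift passes 0.0417 or a number of a turn 0.125, either way. A call with a gripper value outside its range is refused whole. "fingers" is the closure, from -1 (fully open) to 1 (shut), set as the call begins (left out, the last holds). The fingers move at their own pace and stop on an object; "newtons" is the grip in N (left out, the last holds). Time passes only in rows, so rows that do not move let the fingers close. It gives the time, the measured TCP pose, the force, the opening and the grip force at its end, in the units of the state.
- ctrl.read_state(): the state, without advancing time (a new reading comes with each control period).
- ctrl.capture(name): name is "scene" or "top"; returns the picture (400x640x3 uint8, red, green, blue); there is no depth.
- ctrl.camera_model(name): a dict with "fx", "fy", "cx", "cy" (pixels), "T" (4x4, takes a point from camera to world coordinates). Camera axes: x right, y down, z forward; pixel columns grow to the right and rows downward; lengths in m; the calibration is good to about 2 mm. A picture is of the moment at which its call begins. camera_model takes no time and is no camera call.
- ctrl.hand_in(): hands the job in; it is judged then, once.
The state is a dict: "time_s": time; "joint_pos": joint angles; "qd": joint speeds; "joint_efforts": joint torques, N m; "eef_pos": TCP position; "eef_rot": TCP orientation; "wrist_force": force on the tool from outside, world axes, zero at the start; "torque": the same for the moment, N m; "opening": opening from 0.0 (shut) to 1.0 (fully open); "grip_force": force on a finger pad.
Only numpy, scipy, OpenCV 4.12 (cv2) and the standard library are available. Lean on these libraries where they do the work, as an engineer would, in place of code of your own. Each camera call takes 0.05 s, during which the arm holds its last target. There are 200 camera calls.

## Working session

There is one attempt and no reset: what is moved stays moved. The work goes in short steps, Python scripts to look and compute and a tool call to move; the robot and the scene stay as the last step left them, time stands still between calls to the robot, and variables do not carry over. Pictures are saved under pics/ and viewed, at most 14 in all, crops included, and the job is handed in when it is done.

Besides the shell and the picture viewer there is one more tool, called after ">>>" as name([rows], argument=value, ...), one row to a line, values as JSON. servo_tool: Moves the arm, as the interface text tells. Its arguments: {"type":"object","properties":{"rows":{"type":"array","items":{"type":"array","items":{"type":"array","items":{"type":"number"}}}},"fingers":{"type":"number"},"newtons":{"type":"number"}},"required":["rows"]}

```bash
mkdir -p pics; python3 - <<'E'
from plant import ctrl
import cv2,numpy as np
np.set_printoptions(precision=4,suppress=True)
for n in("scene","top"):
    im=ctrl.capture(n); cv2.imwrite(f"pics/{n}0.png",im[:,:,::-1]); m=ctrl.camera_model(n); print(n,m["fx"],m["fy"],m["cx"],m["cy"]);print(np.array(m["T"]))
s=ctrl.read_state(); print(s)
E
```

```text
scene 453.2697218014551 453.2697218014551 325.75590497461604 200.88009491564875
[[-0.3145  0.5738 -0.7562  1.4708]
 [ 0.9492  0.1883 -0.2519  0.3779]
 [-0.0021 -0.797  -0.6039  0.7962]
 [ 0.      0.      0.      1.    ]]
top 436.46254804854436 436.46254804854436 320.80183531275225 203.46736230780053
[[ 0.0067 -0.9911  0.1333  0.3664]
 [-0.9997 -0.0034  0.025   0.0343]
 [-0.0243 -0.1334 -0.9908  1.2751]
 [ 0.      0.      0.      1.    ]]
{'time_s': 0.1, 'joint_pos': array([-1.3927,  0.6001, -0.0025,  1.6001,  0.0018,  0.9429, -0.0798]), 'qd': array([-0.0016, -0.0039, -0.0008, -0.0012,  0.0006,  0.0003, -0.0016]), 'joint_efforts': array([  0.0065, -77.7995,   1.5708, -25.8627,   0.0127,   0.0055,
         0.    ]), 'eef_pos': array([0.1827, 0.7012, 0.2305]), 'eef_rot': array([-0.    ,  0.1271,  0.9919, -0.0007]), 'wrist_force': array([0.0061, 0.4597, 0.6191]), 'torque': array([ 0.0523, -0.0129,  0.0034]), 'grip_force': 0.0, 'opening': 1.0008528851184095}
```

View pics/scene0.png

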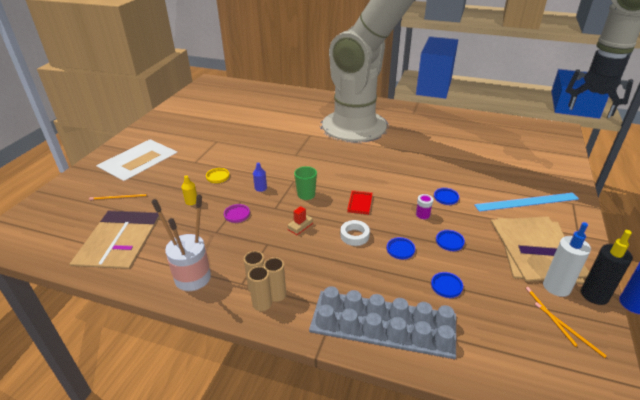

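View pics/top0.png

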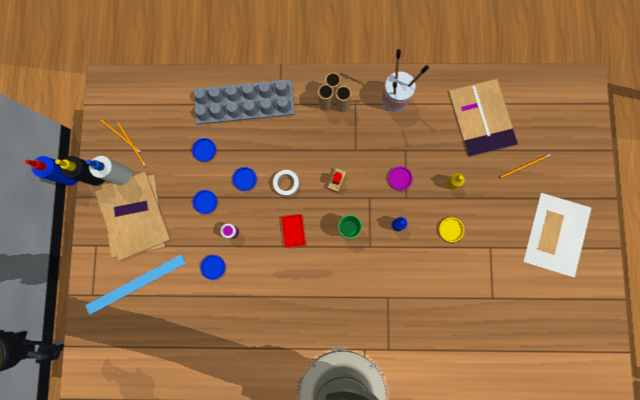

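```bash
cat > h.py <<'E'
from plant import ctrl
import cv2,numpy as np
np.set_printoptions(precision=4,suppress=True)
M={n:ctrl.camera_model(n) for n in("scene","top")}
def ray(n,p):
    m=M[n];T=np.array(m["T"]);d=T[:3,:3]@[(p[0]-m["cx"])/m["fx"],(p[1]-m["cy"])/m["fy"],1];return T[:3,3],d/np.linalg.norm(d)
def onz(n,p,z):
    o,d=ray(n,p);return o+d*(z-o[2])/d[2]
def tri(ps,pt):
    (a,u),(b,v)=ray("scene",ps),ray("top",pt)
    s=np.linalg.lstsq(np.c_[u,-v],b-a,rcond=None)[0];p,q=a+s[0]*u,b+s[1]*v
    return (p+q)/2,np.linalg.norm(p-q)
H={"purple":(140,165),"blue":(112,130),"yellow":(22,34),"red":(172,8),"green":(45,85)}
def mask(im,c,smin=110,vmin=50):
    h=cv2.cvtColor(im,cv2.COLOR_RGB2HSV);lo,hi=H[c];hh=h[:,:,0]
    k=(hh>=lo)&(hh<=hi) if lo<hi else (hh>=lo)|(hh<=hi)
    return (k&(h[:,:,1]>smin)&(h[:,:,2]>vmin)).astype(np.uint8)
def comps(im,c,amin=25,**k):
    n,l,s,ce=cv2.connectedComponentsWithStats(mask(im,c,**k));return [(ce[i].round(1),s[i]) for i in range(1,n) if s[i][4]>=amin]
def plan(x,y,z,roll=0.):
    "tool-axis deltas from the measured pose to a world TCP target, after first turning by roll"
    s=ctrl.read_state();w,a,b,c=s["eef_rot"]
    from scipy.spatial.transform import Rotation as R
    r=R.from_quat([a,b,c,w])*R.from_euler("z",roll)
    d=r.inv().apply(np.array([x,y,z])-s["eef_pos"]);print("delta",d,"yaxis",r.as_matrix()[:,1],"j7",s["joint_pos"][6]);return d
E
python3 - <<'E'
from h import *
I={n:cv2.imread(f"pics/{n}0.png")[:,:,::-1].copy() for n in M}
for c in H:
    for n in M:
        for ce,s in comps(I[n],c):
            if n=="scene" and (ce[1]<120 or ce[0]>500): continue
            print(c,n,ce,s, onz(n,ce,.011)[:2] if n=="top" else "")
a=I["top"][130:280,180:480]; cv2.imwrite("pics/crop0.png",cv2.resize(a,(800,400),interpolation=cv2.INTER_CUBIC)[:,:,::-1])
E
```

```text
purple scene [425.3 198.1] [421 196  10   5  42] 
purple scene [236.4 212.8] [224 204  26  19 389] 
purple scene [422.7 212.2] [416 205  15  14 158] 
purple scene [122.5 247.2] [113 245  19   5  67] 
purple top [469.1 106.5] [461 103  17   8  74] [ 0.8302 -0.3751]
purple top [399.9 177.9] [388 166  25  25 481] [ 0.6129 -0.1654]
purple top [227.4 230.3] [223 226  10  10  80] [0.4566 0.3379]
purple top [235.9 233.5] [232 227   7  12  25] [0.4474 0.3127]
blue scene [259.2 178.3] [253 163  13  28 259] 
blue scene [446.1 195.8] [434 188  25  17 331] 
blue scene [449.9 239.9] [436 230  29  21 479] 
blue scene [400.5 247.7] [387 237  28  22 495] 
blue scene [446.7 284.4] [431 272  32  26 648] 
blue top [203.5 149.3] [192 138  24  24 451] [0.6988 0.4184]
blue top [ 52.5 171.9] [ 31 156  47  30 589] [0.6291 0.8713]
blue top [244.  178.5] [232 167  25  24 462] [0.6102 0.2939]
blue top [204.5 201.4] [193 190  24  24 469] [0.5414 0.4087]
blue top [399.1 223.6] [392 217  15  14 170] [ 0.4784 -0.1608]
blue top [212.3 266.9] [200 255  26  25 500] [0.3507 0.3779]
yellow scene [217.1 175. ] [206 168  23  15 288] 
yellow scene [188.8 191.2] [182 175  15  30 310] 
yellow top [ 66.1 164.3] [ 55 159  22  12 169] [0.6524 0.8319]
yellow top [455.1 181. ] [446 173  19  17 214] [ 0.604  -0.3259]
yellow top [451.1 229.2] [438 217  27  25 518] [ 0.4629 -0.3096]
red scene [359.7 202.1] [347 190  26  25 523] 
red scene [299.4 214.5] [293 206  13  18 185] 
red scene [300.2 229.6] [288 223  25  12  37] 
red top [ 35.6 164. ] [ 25 159  21  11 131] [0.6533 0.9251]
red top [336.6 177.5] [332 172  10  12  87] [0.6137 0.0201]
red top [292.7 230.5] [280 214  26  34 715] [0.4569 0.1472]
green scene [305.5 181.9] [294 167  23  33 583] 
green top [349.5 226. ] [338 215  24  23 443] [ 0.4708 -0.0175]
```

View pics/crop0.png

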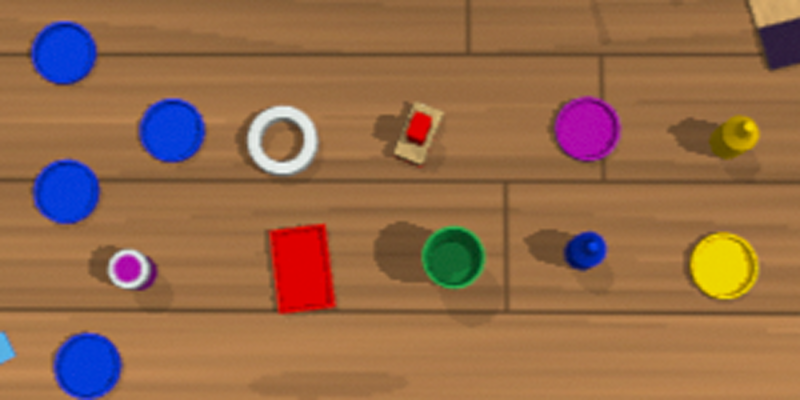

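```bash
cat >> h.py <<'E'
from scipy.optimize import least_squares
def proj(n,P):
    m=M[n];T=np.array(m["T"]);c=(P-T[:3,3])@T[:3,:3];return np.c_[c[:,0]/c[:,2]*m["fx"]+m["cx"],c[:,1]/c[:,2]*m["fy"]+m["cy"]]
t=np.linspace(0,2*np.pi,40)
def rings(*rz): return np.vstack([np.c_[r*np.cos(t),r*np.sin(t),0*t+z] for r,z in rz])
def cen(n,P):
    m=cv2.moments(cv2.convexHull(proj(n,P).astype(np.float32)));return np.array([m["m10"],m["m01"]])/m["m00"]
def fit(P,ps,pt):
    f=lambda q:np.r_[cen("scene",P+q)-ps,cen("top",P+q)-pt]
    g=onz("top",pt,.02);r=least_squares(f,[g[0],g[1],0.],diff_step=1e-4,x_scale=.01);return r.x,np.abs(r.fun).max()
DISH=rings((.036,0),(.036,.011));BOT=rings((.019,0),(.019,.056),(.002,.088));CUP=rings((.033,.08),(.024,0))
def box(a,b,z0,z1,yaw):
    P=np.array([[sx*a/2,sy*b/2,z] for sx in(1,-1) for sy in(1,-1) for z in(z0,z1)]);c,s=np.cos(yaw),np.sin(yaw)
    return P@np.array([[c,s,0],[-s,c,0],[0,0,1]])
E
python3 - <<'E'
from h import *
I={n:cv2.imread(f"pics/{n}0.png")[:,:,::-1].copy() for n in M}
for nm,P,ps,pt in [("pdish",DISH,(236.4,212.8),(399.9,177.9)),("bdish",DISH,(400.5,247.7),(244,178.5)),("ydish",DISH,(217.1,175),(451.1,229.2)),
 ("bbot",BOT,(259.2,178.3),(399.1,223.6)),("ybot",BOT,(188.8,191.2),(455.1,181)),("tray",box(.092,.062,0,.011,1.5),(359.7,202.1),(292.7,230.5)),
 ("grip",box(.03,.022,.02,.06,-.39),(299.4,214.5),(336.6,177.5)),("cup",CUP,(305.5,181.9),(349.5,226))]: print(nm,*fit(P,np.array(ps),np.array(pt)))
print("jar lid spot",tri((425.3,198.1),(227.4,230.3)), "at z.058",onz("top",(227.4,230.3),.058))
for c,x0 in(("red",(280,214,26,34)),):
    m=mask(I["top"],c);x,y,w,h=x0;k=np.zeros_like(m);k[y:y+h,x:x+w]=m[y:y+h,x:x+w]
    C=max(cv2.findContours(k,0,2)[0],key=len)[:,0]
    print(cv2.minAreaRect(np.array([onz("top",p,.011)[:2]*1000 for p in C],np.float32)))
# stamp wood and tape by low saturation / tan
h=cv2.cvtColor(I["top"],cv2.COLOR_RGB2HSV); sub=I["top"][160:196,318:356];
tp=((h[:,:,1]<40)&(h[:,:,2]>190))[160:205,262:310];yy,xx=np.nonzero(tp);print("tape",onz("top",((xx.min()+xx.max())/2+262,(yy.min()+yy.max())/2+160),.024))
s2=I["scene"][195:250,270:330]
cv2.imwrite("pics/stamp.png",np.hstack([cv2.resize(sub,(390,370),interpolation=2),cv2.resize(s2,(404,370),interpolation=2)])[:,:,::-1])
E
```

```text
pdish [ 0.614  -0.1675  0.0038] 0.662384788838807
bdish [0.611  0.292  0.0036] 0.7335578888674377
ydish [ 0.4639 -0.3114  0.0041] 0.6395946859302626
bbot [ 0.477  -0.1588  0.004 ] 0.7290605739246416
ybot [ 0.6005 -0.321   0.0049] 0.7644238608702665
tray [0.4577 0.1452 0.0027] 0.7704605258524566
grip [0.6075 0.0186 0.0044] 0.6471457514234658
cup [ 0.4657 -0.0163  0.0014] 0.7172765385689672
jar lid spot (array([0.4533, 0.3245, 0.0607]), np.float64(0.002889409738051794)) at z.058 [0.4532 0.3266 0.058 ]
((457.3052062988281, 147.2277069091797), (93.82532501220703, 64.36811065673828), 8.10857105255127)
tape [0.5975 0.1707 0.024 ]
```

View pics/stamp.png

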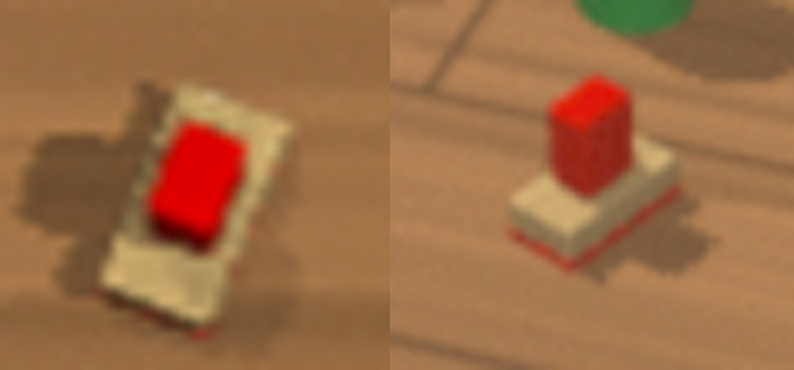

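```bash
python3 -c "
from h import *
plan(.4535,.3255,.13)"
```

```text
delta [-0.3567 -0.2951  0.101 ] yaxis [ 0.2521  0.9677 -0.0014] j7 -0.07977164508041688
```

>>> servo_tool([
  [[-0.0238,-0.0197,0.0067,0],[-0.0238,-0.0197,0.0067,0],[-0.0238,-0.0197,0.0067,0],[-0.0238,-0.0197,0.0067,0],[-0.0238,-0.0197,0.0067,0],[-0.0238,-0.0197,0.0067,0],[-0.0238,-0.0197,0.0067,0],[-0.0238,-0.0197,0.0067,0],[-0.0238,-0.0197,0.0067,0],[-0.0238,-0.0197,0.0067,0],[-0.0238,-0.0197,0.0067,0],[-0.0238,-0.0197,0.0067,0],[-0.0238,-0.0197,0.0067,0],[-0.0238,-0.0197,0.0067,0],[-0.0238,-0.0197,0.0067,0],[0,0,0,0],[0,0,0,0]],
], fingers=-1, newtons=30)

```text
time_s: 1.52
eef_pos: [0.4547, 0.3235, 0.1302]
eef_rot: [-0.0, 0.129, 0.992, -0.001]
wrist_force: [-1.0, 0.9, -0.9]
opening: 1.001
grip_force: 0.0
```

```bash
python3 - <<'E'
from h import *
plan(.4535,.3255,.022)
a=ctrl.capture("top")[170:270,150:310];b=ctrl.capture("scene")[110:260,340:540]
cv2.imwrite("pics/j1.png",np.hstack([cv2.resize(a,(400,300)),cv2.resize(b,(400,300))])[:,:,::-1])
E
```

```text
delta [0.0016 0.0018 0.1082] yaxis [ 0.2559  0.9667 -0.0015] j7 0.5506030107683509
```

View pics/j1.png

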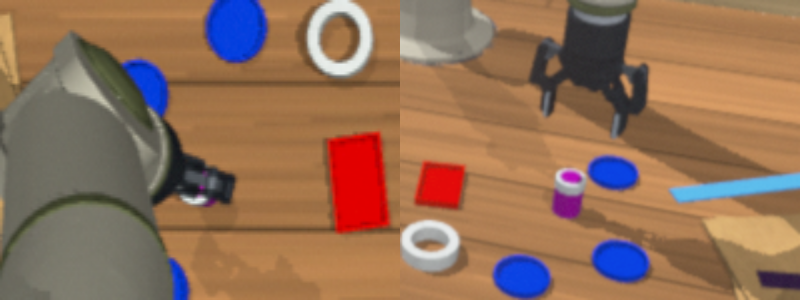

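Left: the gripper is over the jar in the top view. Right: the fingers straddle the jar from above and nothing is touched. Now I descend and grip.

>>> servo_tool([
  [[0.0016,0.0018,0.012,0],[0,0,0.024,0],[0,0,0.024,0],[0,0,0.024,0],[0,0,0.016,0],[0,0,0.008,0],[0,0,0,0],[0,0,0,0]],
])

```text
time_s: 2.28
eef_pos: [0.4522, 0.3287, 0.023]
eef_rot: [-0.0, 0.126, 0.992, 0.0]
wrist_force: [0.2, -0.6, -0.2]
opening: 0.998
grip_force: 0.0
```

>>> servo_tool([
  [[0,0,0,0],[0,0,0,0],[0,0,0,0],[0,0,0,0],[0,0,0,0],[0,0,0,0],[0,0,0,0],[0,0,0,0]],
], fingers=1, newtons=30)

```text
time_s: 2.95
eef_pos: [0.4531, 0.328, 0.0237]
eef_rot: [0.0, 0.127, 0.992, 0.0]
wrist_force: [-0.8, -1.2, 7.1]
opening: 0.484
grip_force: 29.3
```

>>> servo_tool([
  [[0,0,-0.01,0],[0,0,-0.02,0],[0,0,-0.03,0],[0,0,-0.03,0],[0,0,-0.03,0],[0,0,-0.02,0],[0,0,0,0]],
])

```text
time_s: 3.53
eef_pos: [0.4542, 0.3288, 0.1677]
eef_rot: [0.002, 0.127, 0.992, 0.003]
wrist_force: [0.4, 0.5, -0.5]
opening: 0.478
grip_force: 30.6
```

```bash
python3 - <<'E'
from h import *
plan(.6137,-.1667,.16)
print(ctrl.read_state()["time_s"])
E
```

```text
delta [-0.2794 -0.4392  0.0063] yaxis [0.2525 0.9676 0.0056] j7 0.550898691779398
3.5333
```

>>> servo_tool([
  [[-0.0175,-0.0275,0,0],[-0.0175,-0.0275,0,0],[-0.0175,-0.0275,0,0],[-0.0175,-0.0275,0,0],[-0.0175,-0.0275,0,0],[-0.0175,-0.0275,0,0],[-0.0175,-0.0275,0,0],[-0.0175,-0.0275,0,0],[-0.0175,-0.0275,0,0],[-0.0175,-0.0275,0,0],[-0.0175,-0.0275,0,0],[-0.0175,-0.0275,0,0],[-0.0175,-0.0275,0,0],[-0.0175,-0.0275,0,0],[-0.0175,-0.0275,0,0],[-0.0175,-0.0275,0,0],[0,0,0,0],[0,0,0,0],[0,0,0,0]],
])

```text
time_s: 5.12
eef_pos: [0.612, -0.1681, 0.1623]
eef_rot: [-0.001, 0.127, 0.992, 0.0]
wrist_force: [-0.1, 0.7, -1.1]
opening: 0.479
grip_force: 30.7
```

```bash
python3 - <<'E'
from h import *
plan(.6137,-.1667,.0275)
s=ctrl.read_state();print(s["eef_pos"],s["opening"],s["time_s"])
b=ctrl.capture("scene")[90:265,120:320]
cv2.imwrite("pics/j2.png",cv2.resize(b,(600,525))[:,:,::-1])
E
```

```text
delta [-0.0014  0.0017  0.1348] yaxis [0.2523 0.9676 0.0005] j7 1.4275177066007108
[ 0.612  -0.1681  0.1623] 0.47873054926449604 5.1167
```

View pics/j2.png

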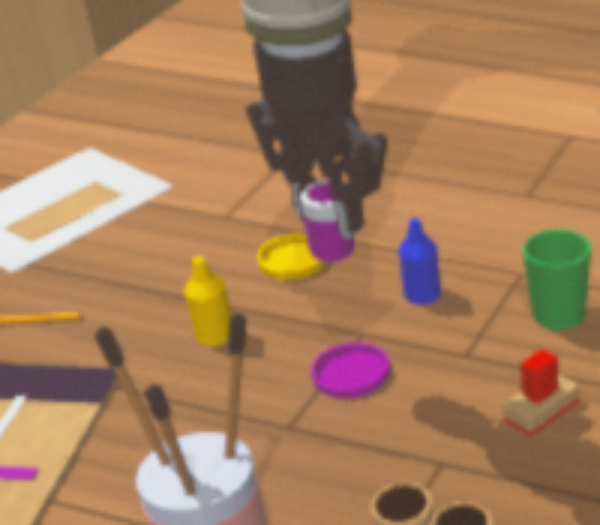

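The jar hangs upright and its dish is free. Crop pixels: jar (328,225), dish (350,370). Lowering it.

>>> servo_tool([
  [[-0.0014,0.0017,0.015,0],[0,0,0.03,0],[0,0,0.03,0],[0,0,0.025,0],[0,0,0.015,0],[0,0,0.01,0],[0,0,0.005,0],[0,0,0.001,0],[0,0,0,0],[0,0,0,0]],
])

```text
time_s: 6.0
eef_pos: [0.6151, -0.1672, 0.0329]
eef_rot: [0.001, 0.127, 0.992, -0.0]
wrist_force: [-0.3, -0.5, -0.9]
opening: 0.48
grip_force: 30.7
```

>>> servo_tool([
  [[0,0,0.002,0],[0,0,0.001,0],[0,0,0.001,0],[0,0,0.001,0],[0,0,0,0]],
])

```text
time_s: 6.42
eef_pos: [0.6146, -0.1674, 0.0269]
eef_rot: [0.0, 0.127, 0.992, -0.0]
wrist_force: [0.4, 0.1, 0.3]
opening: 0.482
grip_force: 30.8
```

>>> servo_tool([
  [[0,0,0.0005,0],[0,0,0.0005,0],[0,0,0.0005,0],[0,0,0,0]],
])

```text
time_s: 6.75
eef_pos: [0.6151, -0.1676, 0.0267]
eef_rot: [0.001, 0.127, 0.992, -0.0]
wrist_force: [-2.7, -0.9, 12.0]
opening: 0.479
grip_force: 31.2
```

>>> servo_tool([
  [[0,0,-0.0005,0],[0,0,0,0],[0,0,0,0],[0,0,0,0],[0,0,0,0]],
], fingers=-1)

```text
time_s: 7.17
eef_pos: [0.6144, -0.1672, 0.0256]
eef_rot: [-0.0, 0.127, 0.992, 0.0]
wrist_force: [-0.9, -0.2, -0.2]
opening: 1.0
grip_force: 0.0
```

>>> servo_tool([
  [[0,0,0,0],[0,0,-0.01,0],[0,0,-0.02,0],[0,0,-0.03,0],[0,0,-0.035,0],[0,0,-0.02,0],[0,0,0,0]],
])

```text
time_s: 7.75
eef_pos: [0.6168, -0.1679, 0.1463]
eef_rot: [0.004, 0.127, 0.992, -0.0]
wrist_force: [0.7, 0.0, -0.1]
opening: 1.002
grip_force: 0.0
```

```bash
python3 - <<'E'
from h import *
plan(.4767,-.159,.14)
E
```

```text
delta [ 0.1379 -0.0268  0.0052] yaxis [0.2524 0.9676 0.0004] j7 1.4209793148064322
```

>>> servo_tool([
  [[0.0138,-0.0027,0,0],[0.0276,-0.0054,0,0],[0.0276,-0.0054,0,0],[0.0276,-0.0054,0,0],[0.0276,-0.0054,0,0],[0.0138,-0.0027,0,0],[0,0,0,0],[0,0,0,0]],
])

```text
time_s: 8.42
eef_pos: [0.4741, -0.1588, 0.1412]
eef_rot: [0.0, 0.127, 0.992, -0.0]
wrist_force: [0.2, -0.7, 0.5]
opening: 0.998
grip_force: 0.0
```

```bash
python3 - <<'E'
from h import *
plan(.4767,-.159,.022)
i=ctrl.capture("scene");print(comps(i,"blue")[:6]);cv2.imwrite("pics/b1.png",cv2.resize(i[90:265,180:340],(640,700)[:1]+(600,))[:,:,::-1])
E
```

```text
delta [-0.0025  0.0004  0.1192] yaxis [ 0.2524  0.9676 -0.    ] j7 1.4346287794330905
[(array([433.3,  45.2]), array([421,  37,  30,  23,  89], dtype=int32)), (array([432.9,  46.8]), array([429,  42,   8,   8,  26], dtype=int32)), (array([423.9,  92.3]), array([416,  86,  22,  11,  56], dtype=int32)), (array([259.3, 178.3]), array([253, 163,  14,  28, 264], dtype=int32)), (array([446.1, 195.9]), array([434, 188,  25,  17, 333], dtype=int32)), (array([449.9, 239.9]), array([436, 230,  29,  21, 479], dtype=int32))]
```

View pics/b1.png

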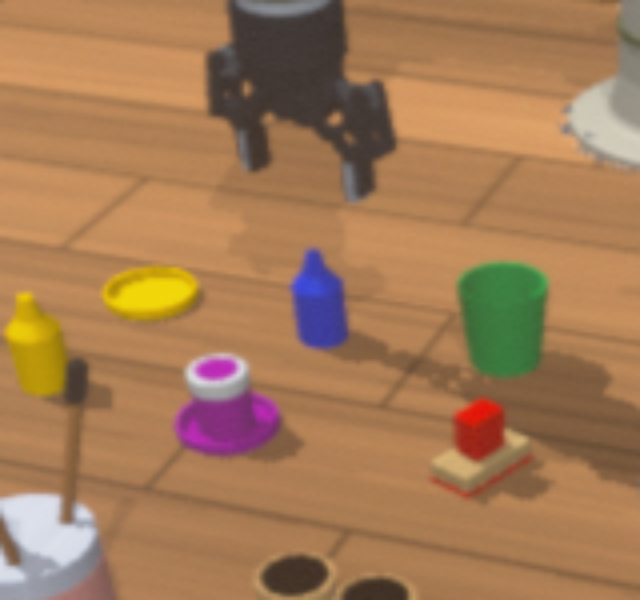

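The jar stands centred in the purple dish, crop (225,405), and the open fingers are right over the blue bottle at (318,310). Descending.

>>> servo_tool([
  [[-0.0025,0.0004,0.015,0],[0,0,0.025,0],[0,0,0.03,0],[0,0,0.025,0],[0,0,0.015,0],[0,0,0.008,0],[0,0,0,0],[0,0,0,0]],
])

```text
time_s: 9.13
eef_pos: [0.4773, -0.1588, 0.0227]
eef_rot: [-0.0, 0.127, 0.992, 0.0]
wrist_force: [-0.8, 0.4, 0.2]
opening: 1.001
grip_force: 0.0
```

>>> servo_tool([
  [[0,0,0,0],[0,0,0,0],[0,0,0,0],[0,0,0,0],[0,0,0,0],[0,0,0,0],[0,0,0,0],[0,0,0,0]],
], fingers=1, newtons=30)

```text
time_s: 9.8
eef_pos: [0.4771, -0.1591, 0.0237]
eef_rot: [0.001, 0.127, 0.992, -0.0]
wrist_force: [-0.7, -0.6, 7.8]
opening: 0.431
grip_force: 29.3
```

>>> servo_tool([
  [[0,0,-0.01,0],[0,0,-0.02,0],[0,0,-0.03,0],[0,0,-0.035,0],[0,0,-0.035,0],[0,0,-0.02,0],[0,0,-0.01,0],[0,0,0,0],[0,0,0,0]],
])

```text
time_s: 10.55
eef_pos: [0.4765, -0.1589, 0.1828]
eef_rot: [0.0, 0.127, 0.992, -0.0]
wrist_force: [-0.4, 0.5, -1.7]
opening: 0.435
grip_force: 30.3
```

```bash
python3 - <<'E'
from h import *
plan(.611,.2929,.18)
E
```

```text
delta [-0.0163  0.4711  0.0028] yaxis [ 0.2522  0.9677 -0.0001] j7 1.4445981386304536
```

>>> servo_tool([
  [[-0.001,0.0147,0,0],[-0.001,0.0294,0,0],[-0.001,0.0294,0,0],[-0.001,0.0294,0,0],[-0.001,0.0294,0,0],[-0.001,0.0294,0,0],[-0.001,0.0294,0,0],[-0.001,0.0294,0,0],[-0.001,0.0294,0,0],[-0.001,0.0294,0,0],[-0.001,0.0294,0,0],[-0.001,0.0294,0,0],[-0.001,0.0294,0,0],[-0.001,0.0294,0,0],[-0.001,0.0294,0,0],[-0.001,0.0294,0,0],[0,0.0147,0,0],[0,0,0,0],[0,0,0,0]],
])

```text
time_s: 12.13
eef_pos: [0.6097, 0.2921, 0.1806]
eef_rot: [-0.001, 0.126, 0.992, -0.001]
wrist_force: [-0.1, -1.1, -1.1]
opening: 0.43
grip_force: 30.3
```

```bash
python3 - <<'E'
from h import *
plan(.611,.2929,.031)
E
```

```text
delta [-0.0014  0.0015  0.1495] yaxis [ 0.2507  0.9681 -0.0027] j7 0.7277009870568465
```

>>> servo_tool([
  [[-0.0014,0.0012,0.015,0],[0,0,0.03,0],[0,0,0.035,0],[0,0,0.03,0],[0,0,0.02,0],[0,0,0.012,0],[0,0,0.006,0],[0,0,0,0],[0,0,0,0]],
])

```text
time_s: 12.88
eef_pos: [0.6129, 0.2926, 0.0355]
eef_rot: [0.0, 0.127, 0.992, 0.0]
wrist_force: [-0.2, -0.2, -0.1]
opening: 0.436
grip_force: 30.3
```

>>> servo_tool([
  [[0,0,0.001,0],[0,0,0.001,0],[0,0,0.001,0],[0,0,0,0],[0,0,0,0]],
])

```text
time_s: 13.3
eef_pos: [0.6125, 0.2932, 0.0322]
eef_rot: [0.0, 0.127, 0.992, 0.0]
wrist_force: [0.8, -0.2, -1.2]
opening: 0.435
grip_force: 30.3
```

>>> servo_tool([
  [[0,0,0.0015,0],[0,0,0.0015,0],[0,0,0.001,0],[0,0,0.0007,0],[0,0,0,0],[0,0,0,0]],
])

```text
time_s: 13.8
eef_pos: [0.6124, 0.2931, 0.027]
eef_rot: [-0.0, 0.127, 0.992, -0.0]
wrist_force: [0.6, 0.2, -0.9]
opening: 0.438
grip_force: 30.4
```

>>> servo_tool([
  [[0,0,0.0005,0],[0,0,0.0005,0],[0,0,0.0004,0],[0,0,0,0]],
])

```text
time_s: 14.13
eef_pos: [0.6124, 0.2931, 0.0268]
eef_rot: [0.0, 0.127, 0.992, 0.0]
wrist_force: [-2.8, -0.6, 10.7]
opening: 0.434
grip_force: 31.4
```

>>> servo_tool([
  [[0,0,-0.0005,0],[0,0,0,0],[0,0,0,0],[0,0,0,0],[0,0,0,0]],
], fingers=-1)

```text
time_s: 14.55
eef_pos: [0.6124, 0.2931, 0.026]
eef_rot: [-0.0, 0.127, 0.992, -0.0]
wrist_force: [0.2, 0.9, -0.3]
opening: 1.001
grip_force: 0.0
```

>>> servo_tool([
  [[0,0,0,0],[0,0,-0.01,0],[0,0,-0.02,0],[0,0,-0.03,0],[0,0,-0.035,0],[0,0,-0.02,0],[0,0,-0.01,0],[0,0,0,0]],
])

```text
time_s: 15.22
eef_pos: [0.6135, 0.2936, 0.1542]
eef_rot: [0.002, 0.127, 0.992, 0.001]
wrist_force: [0.3, 0.2, -0.4]
opening: 0.995
grip_force: 0.0
```

```bash
python3 - <<'E'
from h import *
plan(.6075,.0193,.14,.129)
E
```

```text
delta [-0.0972 -0.2567  0.0136] yaxis [0.3747 0.9272 0.0035] j7 0.7221727283354278
```

>>> servo_tool([
  [[0,0,0,0.0645],[0,0,0,0.0645],[-0.0049,-0.0128,0,0],[-0.0097,-0.0257,0.0014,0],[-0.0097,-0.0257,0.0014,0],[-0.0097,-0.0257,0.0014,0],[-0.0097,-0.0257,0.0014,0],[-0.0097,-0.0257,0.0014,0],[-0.0097,-0.0257,0.0014,0],[-0.0097,-0.0257,0.0014,0],[-0.0097,-0.0257,0.0014,0],[-0.0097,-0.0257,0.0014,0],[-0.0049,-0.0128,0,0],[0,0,0,0],[0,0,0,0]],
])

```text
time_s: 16.47
eef_pos: [0.6057, 0.0178, 0.138]
eef_rot: [-0.001, 0.191, 0.982, -0.0]
wrist_force: [0.1, 0.5, -0.2]
opening: 1.004
grip_force: 0.0
```

```bash
python3 - <<'E'
from h import *
plan(.6075,.0193,.024)
i=ctrl.capture("scene");cv2.imwrite("pics/s1.png",cv2.resize(i[100:270,240:460],(776,600))[:,:,::-1])
E
```

```text
delta [-0.0012  0.0021  0.114 ] yaxis [ 0.3751  0.927  -0.0003] j7 0.9965321765095846
```

View pics/s1.png

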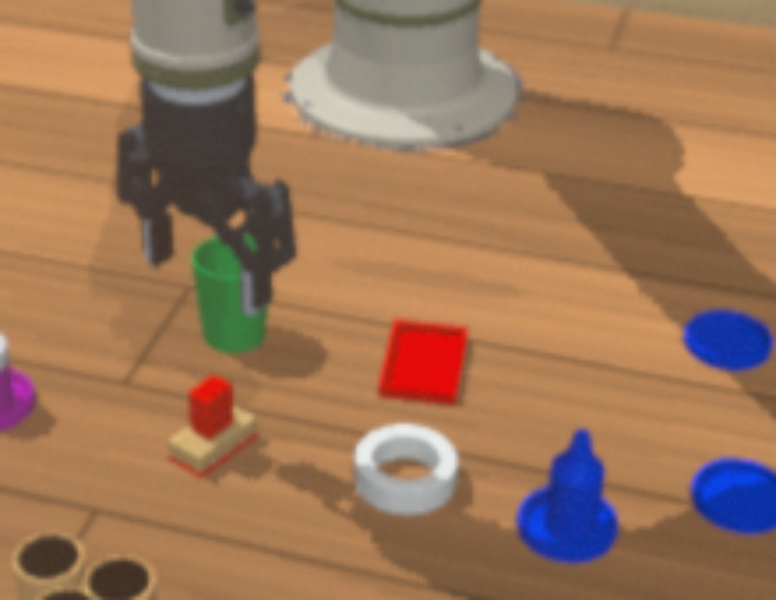

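The blue bottle stands centred in its dish, crop (575,495). The gripper is over the stamp at (210,420), with the closing line across its grip. Descending.

>>> servo_tool([
  [[-0.0012,0.0021,0.012,0],[0,0,0.025,0],[0,0,0.03,0],[0,0,0.025,0],[0,0,0.014,0],[0,0,0.007,0],[0,0,0,0],[0,0,0,0]],
])

```text
time_s: 17.18
eef_pos: [0.6082, 0.0211, 0.0254]
eef_rot: [-0.0, 0.19, 0.982, 0.0]
wrist_force: [0.7, -0.2, -0.4]
opening: 1.002
grip_force: 0.0
```

>>> servo_tool([
  [[0,0,0,0],[0,0,0,0],[0,0,0,0],[0,0,0,0],[0,0,0,0],[0,0,0,0],[0,0,0,0],[0,0,0,0],[0,0,0,0]],
], fingers=1, newtons=30)

```text
time_s: 17.93
eef_pos: [0.6084, 0.02, 0.0262]
eef_rot: [0.0, 0.191, 0.982, 0.0]
wrist_force: [-0.7, -0.3, 6.2]
opening: 0.251
grip_force: 30.4
```

>>> servo_tool([
  [[0,0,-0.01,0],[0,0,-0.02,0],[0,0,-0.03,0],[0,0,-0.035,0],[0,0,-0.025,0],[0,0,-0.01,0],[0,0,0,0],[0,0,0,0]],
])

```text
time_s: 18.6
eef_pos: [0.6079, 0.02, 0.1557]
eef_rot: [0.0, 0.191, 0.982, 0.0]
wrist_force: [0.3, 0.7, -1.1]
opening: 0.249
grip_force: 29.6
```

```bash
python3 - <<'E'
from h import *
plan(.4576,.1462,.15,-.525)
i=ctrl.capture("scene");cv2.imwrite("pics/s2.png",cv2.resize(i[130:260,240:380],(640,600))[:,:,::-1])
E
```

```text
delta [0.1311 0.1461 0.0056] yaxis [-0.1407  0.9901 -0.0001] j7 0.9964488331516467
```

View pics/s2.png

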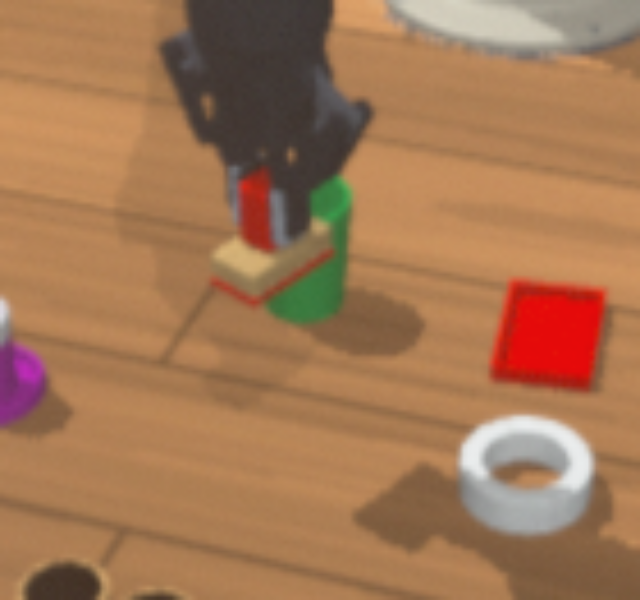

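The stamp is held level at crop (270,260), with the tray clear at (550,335).

>>> servo_tool([
  [[0,0,0,-0.105],[0,0,0,-0.105],[0,0,0,-0.105],[0,0,0,-0.105],[0,0,0,-0.105],[0.0094,0.0104,0,0],[0.0187,0.0209,0,0],[0.0187,0.0209,0,0],[0.0187,0.0209,0,0],[0.0187,0.0209,0,0],[0.0187,0.0209,0,0],[0.0187,0.0209,0,0],[0.0094,0.0104,0,0],[0,0,0,0],[0,0,0,0]],
])

```text
time_s: 19.9
eef_pos: [0.4564, 0.1469, 0.1549]
eef_rot: [-0.001, -0.071, 0.998, -0.0]
wrist_force: [0.9, -0.7, -0.7]
opening: 0.256
grip_force: 29.5
```

```bash
python3 - <<'E'
from h import *
plan(.4576,.1462,.034)
E
```

```text
delta [-0.0013 -0.0008  0.1209] yaxis [-0.1408  0.99   -0.0003] j7 1.0815551398576637
```

>>> servo_tool([
  [[-0.0013,-0.0008,0.012,0],[0,0,0.025,0],[0,0,0.03,0],[0,0,0.025,0],[0,0,0.016,0],[0,0,0.009,0],[0,0,0.004,0],[0,0,0,0],[0,0,0,0]],
])

```text
time_s: 20.65
eef_pos: [0.4596, 0.1455, 0.0349]
eef_rot: [0.0, -0.07, 0.998, -0.0]
wrist_force: [-0.6, 0.6, 0.3]
opening: 0.252
grip_force: 29.5
```

>>> servo_tool([
  [[0,0,0.001,0],[0,0,0.001,0],[0,0,0.001,0],[0,0,0.0005,0],[0,0,0,0],[0,0,0,0]],
])

```text
time_s: 21.15
eef_pos: [0.4593, 0.1458, 0.0313]
eef_rot: [0.0, -0.071, 0.998, 0.0]
wrist_force: [-0.0, -0.3, -0.4]
opening: 0.254
grip_force: 29.5
```

>>> servo_tool([
  [[0,0,0.0007,0],[0,0,0.0005,0],[0,0,0.0005,0],[0,0,0.0003,0],[0,0,0,0]],
])

```text
time_s: 21.57
eef_pos: [0.4593, 0.1458, 0.0301]
eef_rot: [0.001, -0.071, 0.998, 0.0]
wrist_force: [-2.9, -0.8, 18.4]
opening: 0.255
grip_force: 32.2
```

>>> servo_tool([
  [[0,0,-0.0008,0],[0,0,0,0],[0,0,0,0],[0,0,0,0],[0,0,0,0],[0,0,0,0]],
], fingers=-1)

```text
time_s: 22.07
eef_pos: [0.4592, 0.1457, 0.0298]
eef_rot: [-0.0, -0.071, 0.998, -0.0]
wrist_force: [0.0, -0.1, -0.3]
opening: 1.0
grip_force: 0.0
```

>>> servo_tool([
  [[0,0,0,0],[0,0,-0.01,0],[0,0,-0.02,0],[0,0,-0.03,0],[0,0,-0.035,0],[0,0,-0.03,0],[0,0,-0.01,0],[0,0,0,0]],
])

```text
time_s: 22.73
eef_pos: [0.4605, 0.1461, 0.1676]
eef_rot: [0.002, -0.07, 0.998, 0.001]
wrist_force: [0.2, 0.2, -0.9]
opening: 0.999
grip_force: 0.0
```

```bash
python3 - <<'E'
from h import *
plan(.6003,-.3213,.16,.3)
E
```

```text
delta [-0.2122 -0.4393  0.0075] yaxis [0.1587 0.9873 0.0024] j7 1.0826442118908093
```

>>> servo_tool([
  [[0,0,0,0.1],[0,0,0,0.1],[0,0,0,0.1],[-0.0066,-0.0137,0,0],[-0.0141,-0.0293,0,0],[-0.0141,-0.0293,0,0],[-0.0141,-0.0293,0,0],[-0.0141,-0.0293,0,0],[-0.0141,-0.0293,0,0],[-0.0141,-0.0293,0,0],[-0.0141,-0.0293,0,0],[-0.0141,-0.0293,0,0],[-0.0141,-0.0293,0,0],[-0.0141,-0.0293,0,0],[-0.0141,-0.0293,0,0],[-0.0141,-0.0293,0,0],[-0.0141,-0.0293,0,0],[-0.0141,-0.0293,0,0],[-0.0082,-0.0154,0,0],[0,0,0,0]],
])

```text
time_s: 24.4
eef_pos: [0.5988, -0.3268, 0.1629]
eef_rot: [-0.001, 0.082, 0.997, -0.001]
wrist_force: [0.5, 0.2, 0.1]
opening: 1.0
grip_force: 0.0
```

>>> servo_tool([
  [[0,0,0,0],[0,0,0,0]],
])

```text
time_s: 24.57
eef_pos: [0.5988, -0.3203, 0.1637]
eef_rot: [-0.001, 0.079, 0.997, 0.001]
wrist_force: [-0.0, -0.2, -0.8]
opening: 0.997
grip_force: 0.0
```

```bash
python3 - <<'E'
from h import *
plan(.6003,-.3213,.022)
i=ctrl.capture("scene");print([c for c in comps(i,"yellow") if c[0][0]<300]);cv2.imwrite("pics/y1.png",cv2.resize(i[90:260,150:390],(800,567))[:,:,::-1])
E
```

```text
delta [-0.0019 -0.0009  0.1416] yaxis [0.1573 0.9875 0.0011] j7 1.6889804211180024
[(array([217.2, 175. ]), array([206, 168,  23,  15, 289], dtype=int32)), (array([188.8, 191.2]), array([182, 176,  15,  29, 311], dtype=int32))]
```

View pics/y1.png

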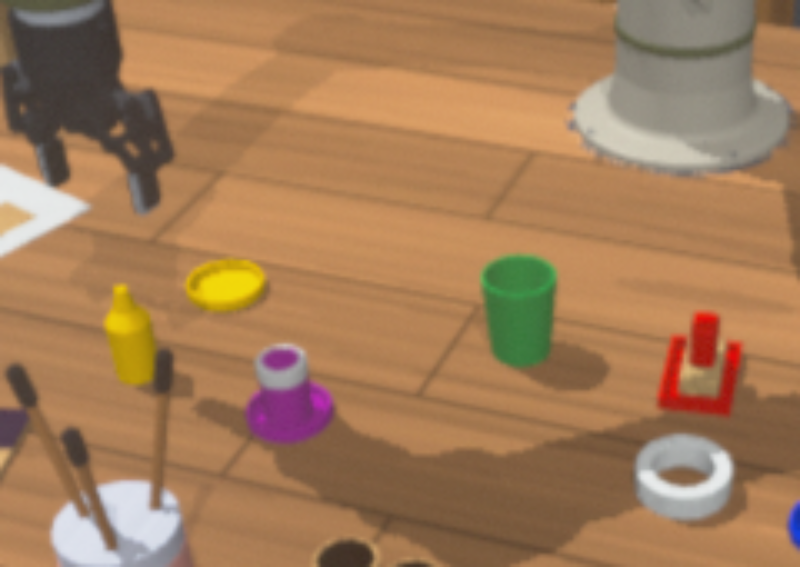

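The stamp lies in the tray, crop (703,365). The yellow bottle is at (130,340), under the open gripper. Descending.

>>> servo_tool([
  [[-0.0019,-0.0009,0.015,0],[0,0,0.03,0],[0,0,0.035,0],[0,0,0.03,0],[0,0,0.02,0],[0,0,0.01,0],[0,0,0,0],[0,0,0,0]],
])

```text
time_s: 25.28
eef_pos: [0.6013, -0.3221, 0.0249]
eef_rot: [-0.0, 0.079, 0.997, 0.0]
wrist_force: [-0.1, 0.6, 0.8]
opening: 0.997
grip_force: 0.0
```

>>> servo_tool([
  [[0,0,0,0],[0,0,0,0],[0,0,0,0],[0,0,0,0],[0,0,0,0],[0,0,0,0],[0,0,0,0],[0,0,0,0]],
], fingers=1, newtons=30)

```text
time_s: 25.95
eef_pos: [0.6015, -0.3231, 0.0261]
eef_rot: [0.001, 0.079, 0.997, -0.0]
wrist_force: [-1.1, 0.4, 5.7]
opening: 0.436
grip_force: 29.4
```

>>> servo_tool([
  [[0,0,-0.01,0],[0,0,-0.02,0],[0,0,-0.03,0],[0,0,-0.03,0],[0,0,-0.02,0],[0,0,-0.01,0],[0,0,0,0],[0,0,0,0]],
])

```text
time_s: 26.62
eef_pos: [0.6008, -0.3228, 0.145]
eef_rot: [0.0, 0.079, 0.997, -0.0]
wrist_force: [-0.1, -0.7, -1.1]
opening: 0.43
grip_force: 30.2
```

```bash
python3 - <<'E'
from h import *
plan(.4635,-.3105,.14)
E
```

```text
delta [ 0.1375 -0.0096  0.0049] yaxis [ 0.1583  0.9874 -0.0002] j7 1.6834691589305468
```

>>> servo_tool([
  [[0.0137,-0.001,0,0],[0.0275,-0.0019,0,0],[0.0275,-0.0019,0,0],[0.0275,-0.0019,0,0],[0.0275,-0.0019,0,0],[0.0138,-0.001,0,0],[0,0,0,0],[0,0,0,0]],
])

```text
time_s: 27.28
eef_pos: [0.4629, -0.3103, 0.1438]
eef_rot: [-0.001, 0.08, 0.997, 0.0]
wrist_force: [0.7, -0.4, 0.2]
opening: 0.434
grip_force: 30.2
```

```bash
python3 - <<'E'
from h import *
plan(.4635,-.3105,.033)
E
```

```text
delta [-0.0008 -0.0002  0.1108] yaxis [0.1587 0.9873 0.0008] j7 1.7345194740687901
```

Expected contact is near TCP z = 0.029.

>>> servo_tool([
  [[0,0,0.012,0],[0,0,0.025,0],[0,0,0.03,0],[0,0,0.02,0],[0,0,0.014,0],[0,0,0.007,0],[0,0,0.003,0],[0,0,0,0],[0,0,0,0]],
])

```text
time_s: 28.03
eef_pos: [0.4644, -0.3106, 0.0342]
eef_rot: [0.0, 0.079, 0.997, -0.0]
wrist_force: [-0.7, 0.2, -0.9]
opening: 0.432
grip_force: 30.2
```

>>> servo_tool([
  [[0,0,0.001,0],[0,0,0.001,0],[0,0,0.0007,0],[0,0,0,0],[0,0,0,0]],
])

```text
time_s: 28.45
eef_pos: [0.4639, -0.3106, 0.0315]
eef_rot: [0.0, 0.079, 0.997, -0.0]
wrist_force: [0.9, -0.3, -1.2]
opening: 0.437
grip_force: 30.2
```

>>> servo_tool([
  [[0,0,0.001,0],[0,0,0.0007,0],[0,0,0.0005,0],[0,0,0.0005,0],[0,0,0.0004,0],[0,0,0,0]],
])

```text
time_s: 28.95
eef_pos: [0.4638, -0.3105, 0.029]
eef_rot: [0.0, 0.079, 0.997, -0.0]
wrist_force: [-2.9, 2.2, 13.2]
opening: 0.433
grip_force: 31.7
```

>>> servo_tool([
  [[0,0,-0.0005,0],[0,0,0,0],[0,0,0,0],[0,0,0,0],[0,0,0,0],[0,0,0,0]],
], fingers=-1)

```text
time_s: 29.45
eef_pos: [0.4637, -0.3105, 0.0285]
eef_rot: [-0.0, 0.079, 0.997, 0.0]
wrist_force: [0.1, -0.1, 0.1]
opening: 0.994
grip_force: 0.0
```

>>> servo_tool([
  [[0,0,0,0],[0,0,-0.01,0],[0,0,-0.02,0],[0,0,-0.03,0],[0,0,-0.035,0],[0,0,-0.035,0],[0,0,-0.035,0],[0,0,-0.035,0],[0,0,-0.035,0],[0,0,-0.01,0],[0,0,0,0],[0,0,0,0],[0,0,0,0]],
])

```text
time_s: 30.53
eef_pos: [0.4629, -0.3101, 0.2726]
eef_rot: [-0.001, 0.079, 0.997, 0.0]
wrist_force: [0.6, 0.1, 0.6]
opening: 1.001
grip_force: 0.0
```

```bash
python3 - <<'E'
from h import *
i=ctrl.capture("scene");j=ctrl.capture("top")
def row(nm,c,P,box,lo=None):
    k=[x for x in comps(i,c,amin=20) if np.hypot(*(x[0]-box))<9]; print(nm,[(a,s[4]) for a,s in k])
print("cup",[x[0] for x in comps(i,"green") if x[1][4]>400],"was 305.5,181.9")
print("jar spot",[(x[0],x[1][4]) for x in comps(i,"purple") if 210<x[0][0]<260])
print("expect spot",proj("scene",np.array([[.614,-.1675,.061+.0038]])))
print("state",ctrl.read_state()["eef_pos"])
a=cv2.resize(i[150:270,180:430],(800,384));b=cv2.resize(j[155:250,225:475],(568,216))
o=np.zeros((600,800,3),np.uint8);o[:384]=a;o[384:600,:568]=b
cv2.imwrite("pics/f.png",o[:,:,::-1])
E
```

```text
cup [array([305.6, 182. ])] was 305.5,181.9
jar spot [(array([233.6, 197.2]), np.int32(44)), (array([236.6, 213.4]), np.int32(364))]
expect spot [[234.6416 196.6678]]
state [ 0.463  -0.3101  0.2721]
```

View pics/f.png

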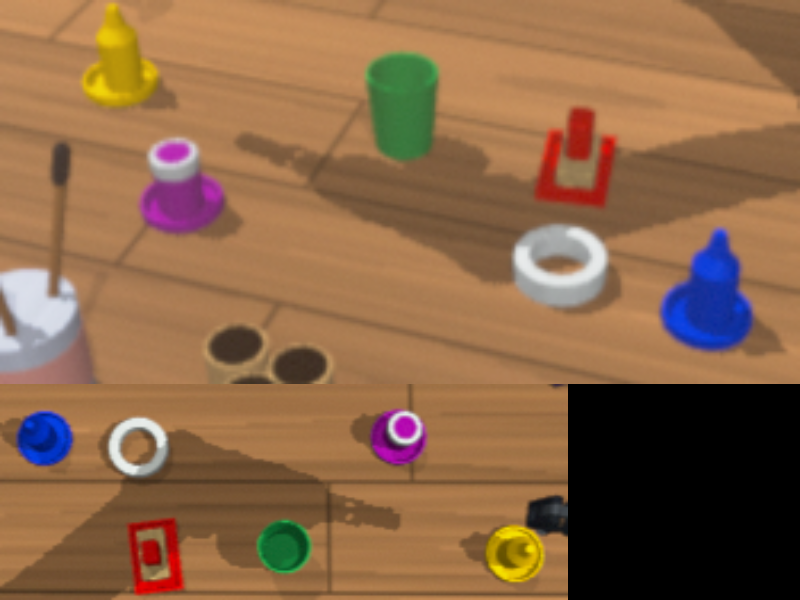

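All four stand upright and centred in their places. The cup has not moved (305.6,182.0 against 305.5,181.9 at the start) and the tape looks untouched. Handing in.

```bash
python3 -c "
from plant import ctrl
print(ctrl.hand_in())"
```

```text
the job is handed in; nothing more can be done
None
```

The job is handed in at about 31 s of the 109 s allowed: the last pictures show the jar and both bottles upright in their dishes and the stamp flat in the red tray, with the cup and tape in place (no verdict was returned).

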